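# Release the latched mode key

## Task

One of the four push-push keys on the grey key box has been left latched down. Feel for it: tap the keys lightly with the fingertips, each in turn from left to right, so lightly that no key that is up gets pressed down and the latched one stays latched. Then press the latched key right down and let go so that it springs up and all four keys stand up, and leave the things lying around where they are.

Things in the scene. Friction and masses are not known exactly. Their poses are not given: they have to be found in the camera images.
- keybox: Grey sheet-metal key box, 104 mm deep (its x) by 196 mm wide (its y), 46 mm high, fixed to the bench tray. Origin: centre of its underside, on the work surface; x points to its back (away from the robot at yaw 0), y along the key row to the left, z up. It carries four identical push-push keys in a row with 44 mm between centres, at its x = 0, y = +66, +22, -22, -66 mm. A short cable gland sticks 14 mm out of its back.
- key_1_top (a point): Centre of the flat top (34 mm in the box's x by 24 mm in its y) of the leftmost key. A key that is up has its top 60 mm above the work surface (14 mm above the box's bezel); a latched key rests 5 mm lower. The point moves with the key.
- key_2_top (a point): Centre of the flat top (34 mm in the box's x by 24 mm in its y) of the second from the left key. A key that is up has its top 60 mm above the work surface (14 mm above the box's bezel); a latched key rests 5 mm lower. The point moves with the key.
- key_3_top (a point): Centre of the flat top (34 mm in the box's x by 24 mm in its y) of the third from the left key. A key that is up has its top 60 mm above the work surface (14 mm above the box's bezel); a latched key rests 5 mm lower. The point moves with the key.
- key_4_top (a point): Centre of the flat top (34 mm in the box's x by 24 mm in its y) of the rightmost key. A key that is up has its top 60 mm above the work surface (14 mm above the box's bezel); a latched key rests 5 mm lower. The point moves with the key.
- key_1 (a joint): How far this key is pressed down, m: 0 = up, 0.005 = latched down, 0.009 = bottom stop (still 5 mm proud of the bezel). A key that is up begins to yield at about 3 N and its spring adds 0.6 N per mm (about 9 N at the stop); a latched key stands firm under a tap of up to about 4.5 N. Pressed to the stop (7 mm is enough) and let go, a latched key is released and springs up; a key that was up, pressed as deep as that and let go, latches. Which key starts latched varies.
- key_2 (a joint): The same for this key.
- key_3 (a joint): The same for this key.
- key_4 (a joint): The same for this key.
- tin: Bystander, loose: round grey metal tin, 58 mm across, 34 mm high, standing left of the box. Origin: centre of its underside. Not to be moved.
- tape_roll: Bystander, loose: small roll of dark tape lying flat, 53 mm across, 19 mm high, right of the box. Origin: centre of its underside. Not to be moved.
- hex_nut: Bystander, loose: steel hexagon nut, 34 mm, 16 mm high, in front of the box. Origin: centre of its underside. Not to be moved.
- bolt: Bystander, loose: steel hexagon bolt lying down, 90 mm long, 32 mm head, in front of the box. Origin: centre of its underside. Not to be moved.
- chalk_bit: Bystander, loose: piece of white chalk, 12x32x10 mm, behind the box. Origin: centre of its underside. Not to be moved.

How it is judged:
By the outcome, as a careful person would: the job done as asked, in the order asked, and still so for the second after the job is handed in, with the robot touching nothing.
It also fails if it takes over 48 s, if anything falls off the work surface, if the arm or the gripper's body presses on something with over 40 N, if the wrist force passes 120 N, or if a joint passes its speed limit or range.

## Robot

A 6-joint arm with a two-finger parallel gripper is mounted at the origin on a cart in front of the work surface, level with it; the furniture and walls round the work are solid. World frame = base frame: x ahead of the robot, y to its left, z up, the work surface at z = 0. Lengths are in m, angles in degrees, forces in N, time in s.
With the tool pointing down it reaches from about 0.4 to 0.825 m from the base axis. Payload 7 kg.
Tool frame: the origin (TCP) lies midway between the tips of the shut fingers; the grasp point (between the pads) lies 19 mm behind it; z points along the fingers, y is the direction in which the jaws open and shut (so a half turn about z gives the same grasp; the last joint's range is limited). The gripper opens to 88 mm and grips with 3 to 60 N. Pads are 19 mm wide; open, the fingers measure 130 mm over their backs; the gripper's body (78 mm by 193 mm) begins 47 mm behind the grasp point.
Start: joints at [83.887, 20.546, 0.682, 0, -70.136, -16.507], TCP at [0.26, 0.623, 0.227] pointing down, gripper open.
Joint ranges: [-176.03, 176.03], [-82.01, 121.73], [-58.28, 71.71], [-173.87, 95.51], [-174.79, -0.11], [-173.66, 173.66]. Speed limits (degrees/s): [136.94, 136.94, 172.46, 180, 180, 180].

## Interface

Orientations are given as [roll, pitch, yaw] about the fixed x, y, z axes, in that order (R = Rz(yaw) Ry(pitch) Rx(roll)).
In Python, from plant import sensors, viewer, r gives the robot as it stands. The module is installed in compiled form; this text tells all that it offers.
- The arm moves only by the shell command python3 -m handwheel 'ROWS' [OPENING] [FORCE]. ROWS is JSON, one flat list of numbers, 6 for each row, row after row: the shift along the world's x, y, z in cm, then the turn, a rotation vector about the world's x, y, z in rad. In form: [tx, ty, tz, wx, wy, wz, tx, ty, tz, wx, wy, wz, ...]. A call has 1 to 8 rows; each row is the pose to reach, as a shift and turn from the pose measured when the call began; what a row does not reach only later rows make up. A row lasts 1/10 s, in which the tool goes at most 50 mm and 8.59 degrees, less where a joint would pass 70% of its speed; a pose out of reach is approached as far as the arm can. A call with a gripper value outside its range is refused whole. OPENING is the closure in counts, from 0 (fully open) to 255 (shut), set as the call begins (- or left out, the last holds). The fingers move at their own pace and stop on an object; FORCE is the grip in N (left out, the last holds). Time passes only in rows, so rows that repeat a pose let the fingers close. It gives the time, the measured TCP pose, the force and the opening at its end, in the units of the state.
- sensors.get_state(): the state, without advancing time (a new reading comes with each control period).
- viewer.capture(name): name is "scene" or "side" or "wrist"; returns a dict with "img" (400x640x3 uint8, red, green, blue), "camera_matrix" (3x3 intrinsics, pixels), "camera_from_world" (4x4, takes a point from world to camera coordinates); the wrist camera has in their place "mount" (4x4, takes a point from camera to tool coordinates, whose origin is the TCP and whose axes are the flange's). Camera axes: x right, y down, z forward; pixel columns grow to the right and rows downward; lengths in m; the calibration is good to about 2 mm. A picture is of the moment at which its call begins: read the wrist's pose just before it. There is no depth.
- r.close_job(): hands the job in, once; it reports no verdict.
The state is a dict: "time_s": time; "joints": joint angles; "qd": joint speeds; "joint_torque": joint torques, N m; "tcp_pos": TCP position; "eef_rot": TCP orientation; "contact_force": force on the tool from outside, world axes, zero at the start; "moment": the same for the moment, N m; "gripper_width": finger opening in m.
Only numpy, scipy, OpenCV 4.12 (cv2) and the standard library are available. Lean on these libraries where they do the work, as an engineer would, in place of code of your own. Each camera call takes 0.05 s, during which the arm holds its last target.

## Working session

There is one attempt and no reset: what is moved stays moved. The work goes in short steps, Python scripts to look and compute and a shell command to move; the robot and the scene stay as the last step left them, time stands still between calls to the robot, and variables do not carry over. Pictures are saved under pics/ and viewed, and the job is handed in when it is done.

```bash
mkdir -p pics
python3 - <<'E'
from plant import sensors, viewer, r
import cv2
s=sensors.get_state()
print({k:s[k] for k in s})
for n in("scene","side","wrist"):
    c=viewer.capture(n); cv2.imwrite(f"pics/{n}0.png",c["img"][:,:,::-1])
    print(n,c["camera_matrix"],c.get("camera_from_world"),c.get("mount"))
E
```

```text
{'time_s': 0.0, 'joints': array([ 8.38854581e+01,  2.05886835e+01,  6.34366926e-01, -1.75519645e-02,
       -7.01344326e+01, -1.65069818e+01]), 'qd': array([ 0.00460006,  0.0152989 , -0.04979379, -0.00416226,  0.07096292,
       -0.02669071]), 'joint_torque': array([-1.04899147e-03, -5.82726359e+01,  2.93049645e+01,  6.99740946e+00,
        6.91365130e-03, -1.60767645e-04]), 'tcp_pos': array([0.25948672, 0.6226214 , 0.22566631]), 'eef_rot': array([ 1.79910220e+02, -9.39848688e-03, -2.26274935e+01]), 'contact_force': array([ 0.22911401, -0.15071809, -0.98783249]), 'moment': array([ 0.01282696, -0.0012572 , -0.00568585]), 'gripper_width': 0.0875094926222851}
scene [[442.94221315   0.         311.5527097 ]
 [  0.         442.94221315 198.80722719]
 [  0.           0.           1.        ]] [[-0.66482859 -0.74671418  0.02051531  0.25404843]
 [-0.35998906  0.29620625 -0.88468624  0.29928039]
 [ 0.654531   -0.59554999 -0.46573532  0.44588237]
 [ 0.          0.          0.          1.        ]] None
side [[421.12043079   0.         318.90180241]
 [  0.         421.12043079 208.08313275]
 [  0.           0.           1.        ]] [[-0.26385383  0.96444191 -0.01526328  0.27782609]
 [ 0.69702667  0.17970806 -0.69416053 -0.32651723]
 [-0.66673457 -0.19379583 -0.71965839  1.23861121]
 [ 0.          0.          0.          1.        ]] None
wrist [[290.68625667   0.         321.94724089]
 [  0.         290.68625667 196.72985988]
 [  0.           0.           1.        ]] None [[ 2.25457382e-05 -9.66636028e-01 -2.56153839e-01  6.66469175e-02]
 [ 9.99999822e-01 -1.30868002e-04  5.81866977e-04  2.38577892e-04]
 [-5.95975925e-04 -2.56153807e-01  9.66635853e-01 -1.58334017e-01]
 [ 0.00000000e+00  0.00000000e+00  0.00000000e+00  1.00000000e+00]]
```

View pics/scene0.png

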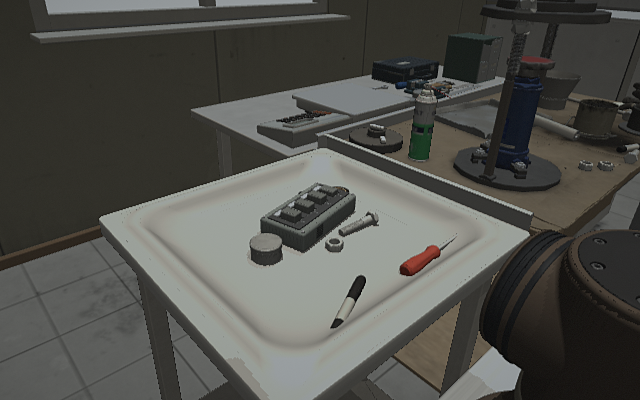

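View pics/side0.png

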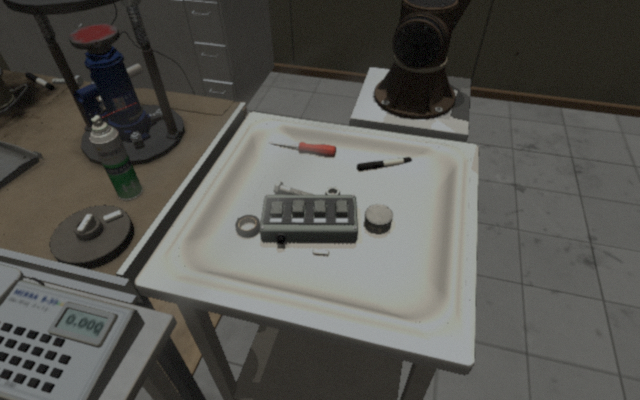

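View pics/wrist0.png

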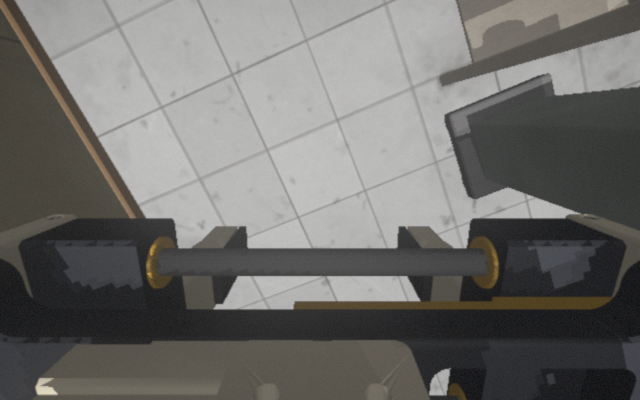

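Run:
```python
import cv2
a=cv2.imread("pics/side0.png")[180:260,225:405]; cv2.imwrite("pics/side0z.png",cv2.resize(a,None,fx=4.4,fy=4.4,interpolation=cv2.INTER_CUBIC))
a=cv2.imread("pics/scene0.png")[170:275,240:390]; cv2.imwrite("pics/scene0z.png",cv2.resize(a,None,fx=5,fy=5,interpolation=cv2.INTER_CUBIC))
```

```text
(no output)
```

View pics/side0z.png

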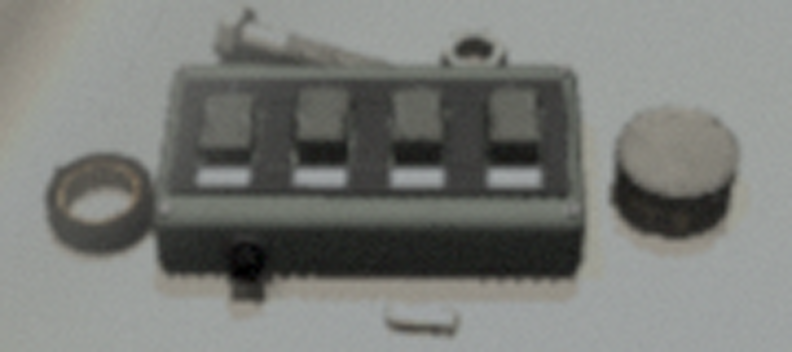

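View pics/scene0z.png

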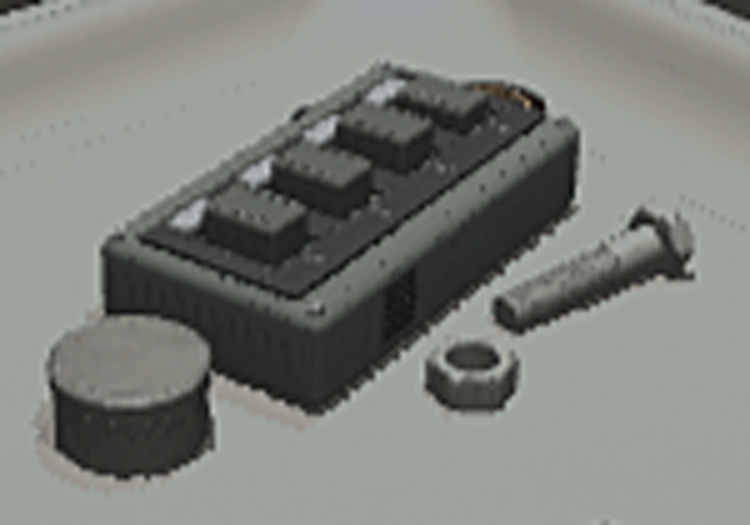

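```bash
cat > h.py <<'E'
import numpy as np
from plant import sensors, viewer, r
def cams():
    return {n:viewer.capture(n) for n in("scene","side")}
def proj(c,P):
    q=c["camera_from_world"]@np.r_[P,1]; u=c["camera_matrix"]@q[:3]; return u[:2]/u[2]
def ray(c,uv,z):
    M=c["camera_from_world"];R=M[:3,:3];t=M[:3,3];o=-R.T@t
    d=R.T@np.linalg.inv(c["camera_matrix"])@np.r_[uv,1]; return o+d*(z-o[2])/d[2]
E
python3 - <<'E'
from h import *
from scipy.optimize import least_squares
C=cams()
S=lambda x,y:(x/4.4+225-.4,y/4.4+180-.4)
T=lambda x,y:(x/5+240-.4,y/5+170-.4)
obs=[("side",(-.052,.098,.046),S(578,68)),("side",(-.052,-.098,.046),S(180,68)),("side",(.052,.098,.044),S(583,222)),("side",(.052,-.098,.044),S(157,218)),
("side",(.052,.098,0),S(580,273)),("side",(.052,-.098,0),S(158,274)),
("scene",(-.052,.098,.044),T(318,322)),("scene",(.052,.098,.046),T(106,242)),("scene",(-.052,-.098,.046),T(576,122)),("scene",(.052,-.098,.046),T(385,66)),("scene",(-.052,.098,0),T(318,410)),
("side",(0,.066,.06),S(514,118)),("side",(0,.022,.06),S(418,118)),("side",(0,-.022,.06),S(322,118))]
def f(p):
    c,s=np.cos(p[2]),np.sin(p[2]); o=[]
    for n,b,uv in obs:
        o+=list(proj(C[n],[p[0]+c*b[0]-s*b[1],p[1]+s*b[0]+c*b[1],b[2]])-uv)
    return o
a=least_squares(f,[.6,.1,0],loss='soft_l1')
print(a.x[:2],np.degrees(a.x[2])); print(np.round(np.array(f(a.x)).reshape(-1,2),1))
x,y,t=a.x;c,s=np.cos(t),np.sin(t)
for k in(.066,.022,-.022,-.066): print(x-s*k,y+c*k)
print("tin",ray(C["side"],S(677,150),.034),"tape",ray(C["side"],S(102,190),.019),"nut",ray(C["scene"],T(472,365),.016),"chalk",ray(C["side"],S(422,320),.005),"bolt",ray(C["scene"],T(510,315),.01),ray(C["scene"],T(665,240),.016),"tintop scene",ray(C["scene"],T(130,362),.034))
E
```

```text
[ 0.56064952 -0.15505818] 13.828285828250921
[[ 0.1 -2.1]
 [-1.3 -2.7]
 [ 0.8  0.5]
 [-2.1  0.5]
 [ 0.4  3.1]
 [ 0.3  1.9]
 [ 0.1  0.7]
 [-2.3 -1.8]
 [ 2.6 -0.6]
 [-0.2 -2.2]
 [-0.2  3.5]
 [-0.  -0.7]
 [ 0.  -0.8]
 [ 0.1 -1. ]]
0.5448746729360499 -0.09097109790563059
0.5553912387264696 -0.13369581960133944
0.5659078045168892 -0.1764205412970483
0.5764243703073089 -0.21914526299275716
tin [ 0.52327872 -0.01699787  0.034     ] tape [ 0.60254535 -0.2764547   0.019     ] nut [ 0.46304961 -0.12707021  0.016     ] chalk [ 0.62872942 -0.11266625  0.005     ] bolt [ 0.48510972 -0.16951535  0.01      ] [ 0.47855881 -0.25183581  0.016     ] tintop scene [ 0.52298296 -0.01585726  0.034     ]
```

```bash
python3 -m handwheel '[1.8,-4.6,0,0,0,-0.117,3.6,-9.2,0,0,0,-0.234,5.4,-13.8,0,0,0,-0.351,7.2,-18.4,0,0,0,-0.468,9.0,-23,0,0,0,-0.585,10.8,-27.6,0,0,0,-0.702,12.6,-32.2,0,0,0,-0.819,14.4,-36.8,0,0,0,-0.935]' 255 20
```

```text
time_s: 1.05
tcp_pos: [0.4038, 0.253, 0.2264]
eef_rot: [180.0, 0.0, -76.4]
contact_force: [1.5, -0.6, 1.0]
gripper_width: 0.0291
```

```bash
python3 -m handwheel '[1.8,-4.6,0,0,0,0,3.6,-9.2,0,0,0,0,5.4,-13.8,0,0,0,0,7.2,-18.4,0,0,0,0,9.0,-23,0,0,0,0,10.8,-27.6,0,0,0,0,12.6,-32.2,0,0,0,0,14.6,-37.0,0,0,0,0]'; python3 -m handwheel '[0,0,0,0,0,0,0,0,0,0,0,0]'
python3 - <<'E'
from h import *
import cv2
s=sensors.get_state();c=viewer.capture("wrist");cv2.imwrite("pics/w1.png",c["img"][:,:,::-1])
np.savez("w1.npz",p=s["tcp_pos"],e=s["eef_rot"],K=c["camera_matrix"],m=c["mount"]);print(s)
E
```

```text
time_s: 1.85
tcp_pos: [0.5494, -0.1173, 0.2267]
eef_rot: [-180.0, 0.0, -76.4]
contact_force: [1.6, 1.8, 0.8]
gripper_width: 0.0004
time_s: 2.05
tcp_pos: [0.5492, -0.1187, 0.226]
eef_rot: [180.0, 0.0, -76.6]
contact_force: [-0.4, 0.6, -0.4]
gripper_width: 0.0006
{'time_s': 2.05, 'joints': array([ 7.73846903e+00,  9.98905776e+00, -1.38145819e+01, -3.79176105e-02,
       -6.62395602e+01,  5.65743968e+00]), 'qd': array([ 2.82580618, -1.45623678, -0.93774996, -0.1435562 ,  0.03279331,
       -0.74889553]), 'joint_torque': array([ -1.47889338, -41.94942713,  29.10560846,   6.99392796,
         0.07155272,   0.22160755]), 'tcp_pos': array([ 0.54916597, -0.11870601,  0.22601278]), 'eef_rot': array([ 1.79960426e+02,  3.87822526e-02, -7.66193953e+01]), 'contact_force': array([-0.39736395,  0.57087553, -0.41533091]), 'moment': array([ 0.08371816,  0.02758501, -0.00524708]), 'gripper_width': 0.00061503813554046}
```

View pics/w1.png

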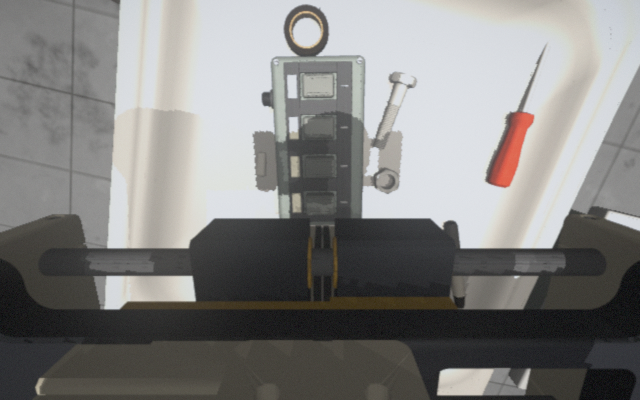

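Run:
```python
import cv2
a=cv2.imread("pics/w1.png")[40:230,240:400]; cv2.imwrite("pics/w1z.png",cv2.resize(a,None,fx=3,fy=3,interpolation=cv2.INTER_CUBIC))
```

```text
(no output)
```

View pics/w1z.png

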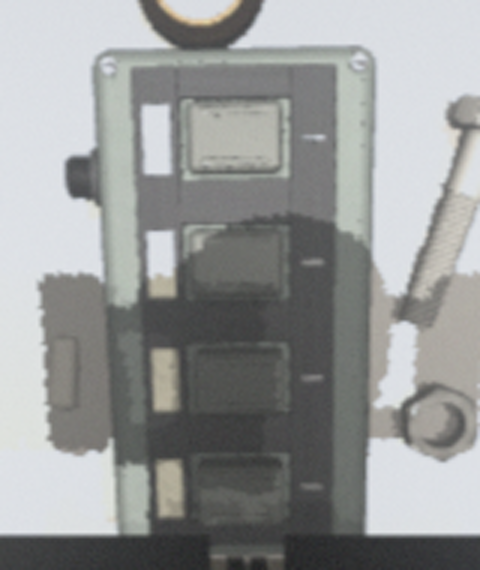

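```bash
cat >> h.py <<'E'
from scipy.spatial.transform import Rotation as Ro
def wray(d,uv,z):
    R=Ro.from_euler('xyz',d['e'],degrees=True).as_matrix()
    m=d['m']; o=d['p']+R@m[:3,3]
    v=R@m[:3,:3]@np.linalg.inv(d['K'])@np.r_[uv,1]
    return o+v*(z-o[2])/v[2]
E
python3 - <<'E'
from h import *
d=np.load("w1.npz")
W=lambda x,y:(x/3+240-.33,y/3+40-.33)
for n,q,z in [("BR",(95,50),.045),("FR",(374,50),.045),("L520",(118,520),.045),("R520",(363,520),.045),("k4",(235,135),.058),("k3",(238,262),.06),("k2",(239.5,378),.06),("k1",(240,490),.06),("nut",(440,422),.016),("k4L",(188,100),.058),("k4R",(281,100),.058)]:
    print(n,wray(d,W(*q),z))
E
```

```text
BR [ 0.63069064 -0.23632846  0.045     ]
FR [ 0.53384588 -0.25939254  0.045     ]
L520 [ 0.58844005 -0.06538236  0.045     ]
R520 [ 0.49104765 -0.0885099   0.045     ]
k4 [ 0.5751372  -0.21883396  0.058     ]
k3 [ 0.56417511 -0.17689542  0.06      ]
k2 [ 0.55396595 -0.13593304  0.06      ]
k1 [ 0.54377868 -0.09354136  0.06      ]
nut [ 0.46433995 -0.1306851   0.016     ]
k4L [ 0.59364609 -0.22617382  0.058     ]
k4R [ 0.56217689 -0.23366634  0.058     ]
```

```bash
python3 -m handwheel '[-0.5,2.7,-4,0,0,0.007,-0.5,2.7,-8,0,0,0.007,-0.5,2.7,-12,0,0,0.007,-0.5,2.7,-14.5,0,0,0.007,-0.5,2.7,-15.1,0,0,0.007,-0.5,2.7,-15.1,0,0,0.007]'
python3 - <<'E'
from h import *
for i in range(4):
    s=sensors.get_state();print(s["time_s"],s["tcp_pos"],s["eef_rot"],s["contact_force"]); c=viewer.capture(["side","scene","side","scene"][i])
    import cv2; cv2.imwrite(f"pics/a{i}.png",c["img"][:,:,::-1])
E
```

```text
time_s: 2.7
tcp_pos: [0.5437, -0.0896, 0.0752]
eef_rot: [179.9, 0.0, -76.0]
contact_force: [0.3, 0.4, 0.5]
gripper_width: 0.0004
2.7 [ 0.54372173 -0.08955173  0.07523064] [ 1.79918721e+02  3.75644081e-02 -7.60123011e+01] [0.32378343 0.36907178 0.4873741 ]
2.75 [ 0.54462382 -0.08971777  0.07633004] [-1.79962092e+02  1.85989302e-02 -7.60216075e+01] [0.42203032 0.0856993  0.28956113]
2.8 [ 0.545106   -0.0898742   0.07688878] [-1.79885540e+02  1.44104075e-02 -7.60450157e+01] [ 0.28326545 -0.00894205  0.53612618]
2.85 [ 0.5452468  -0.09001114  0.07710958] [-1.79847113e+02  1.55173116e-02 -7.60655498e+01] [-0.07415074  0.48160786  0.55962637]
```

Run:
```python
import cv2,numpy as np
a=cv2.imread("pics/a2.png")[150:260,225:405]; b=cv2.imread("pics/a3.png")[150:260,220:400]
cv2.imwrite("pics/az.png",np.hstack([cv2.resize(i,None,fx=2.2,fy=2.2,interpolation=cv2.INTER_CUBIC) for i in(a,b)]))
```

```text
(no output)
```

View pics/az.png

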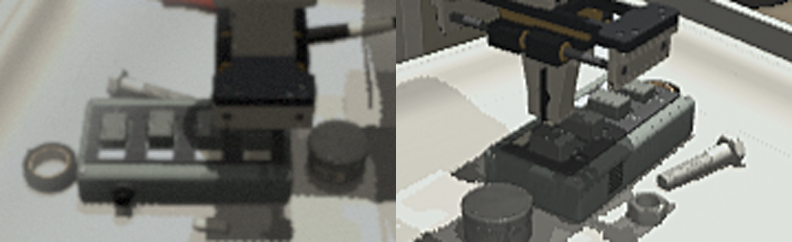

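The fingertips are over key 1, at about (555,110) in the right half. Now I'll go down gently.

```bash
python3 -m handwheel '[0,-0.2,-0.6,0,0,0,0,-0.2,-1.2,0,0,0,0,-0.2,-1.2,0,0,0,0,-0.2,-1.2,0,0,0]'; python3 -m handwheel '[0,0,-0.1,0,0,0,0,0,-0.1,0,0,0]';python3 -m handwheel '[0,0,-0.1,0,0,0,0,0,-0.1,0,0,0]'
```

```text
time_s: 3.3
tcp_pos: [0.545, -0.0923, 0.0648]
eef_rot: [-179.9, 0.0, -76.1]
contact_force: [0.2, 0.7, -0.3]
gripper_width: 0.0002
time_s: 3.5
tcp_pos: [0.5449, -0.0924, 0.0637]
eef_rot: [-179.9, 0.0, -76.1]
contact_force: [1.2, -0.6, 0.7]
gripper_width: 0.0005
time_s: 3.7
tcp_pos: [0.5448, -0.0924, 0.0626]
eef_rot: [-179.9, 0.0, -76.1]
contact_force: [-0.4, 0.0, -0.8]
gripper_width: 0.0006
```

```bash
python3 -m handwheel '[0,0,-0.1,0,0,0,0,0,-0.1,0,0,0]';python3 -m handwheel '[0,0,-0.1,0,0,0,0,0,-0.1,0,0,0]'
```

```text
time_s: 3.9
tcp_pos: [0.5448, -0.0924, 0.0614]
eef_rot: [-179.9, 0.0, -76.1]
contact_force: [-0.6, -1.2, -0.2]
gripper_width: 0.0006
time_s: 4.1
tcp_pos: [0.5448, -0.0924, 0.0604]
eef_rot: [-179.9, 0.0, -76.1]
contact_force: [-0.3, 0.5, -0.9]
gripper_width: 0.0003
```

```bash
python3 -m handwheel '[0,0,-0.05,0,0,0,0,0,-0.05,0,0,0]'
```

```text
time_s: 4.3
tcp_pos: [0.5449, -0.0924, 0.06]
eef_rot: [-179.9, 0.0, -76.1]
contact_force: [-1.2, 0.3, 2.0]
gripper_width: 0.0005
```

```bash
cat > st.py <<'E'
from h import *
f=[]
for i in range(3):
    viewer.capture("side"); s=sensors.get_state(); f.append(s["contact_force"][2])
print(s["time_s"],s["tcp_pos"],np.round(f,2))
E
python3 st.py
```

```text
4.45 [ 0.54483452 -0.09238502  0.06003604] [2.57 2.62 2.9 ]
```

```bash
python3 -m handwheel '[0,0,1,0,0,0,0.5,-2.1,1,0,0,0,1.0,-4.2,1,0,0,0,1.0,-4.2,0.4,0,0,0,1.0,-4.2,0.4,0,0,0,1.0,-4.2,0.4,0,0,0]'; python3 -m handwheel '[0,0,-0.1,0,0,0,0,0,-0.1,0,0,0]'
```

```text
time_s: 5.05
tcp_pos: [0.5545, -0.1341, 0.064]
eef_rot: [-179.9, 0.0, -76.1]
contact_force: [-0.6, 1.1, -1.2]
gripper_width: 0.0007
time_s: 5.25
tcp_pos: [0.5544, -0.1336, 0.0631]
eef_rot: [-179.9, 0.0, -76.1]
contact_force: [-0.3, -0.0, -0.4]
gripper_width: 0.0001
```

```bash
python3 -m handwheel '[0,-0.1,-0.1,0,0,0,0,-0.1,-0.15,0,0,0]';python3 -m handwheel '[0,0,-0.1,0,0,0,0,0,-0.1,0,0,0]'; python3 st.py
```

```text
time_s: 5.45
tcp_pos: [0.5545, -0.1344, 0.0616]
eef_rot: [-179.9, 0.0, -76.0]
contact_force: [-0.1, -0.3, 0.1]
gripper_width: 0.0007
time_s: 5.65
tcp_pos: [0.5543, -0.1344, 0.0605]
eef_rot: [-179.9, 0.0, -76.0]
contact_force: [0.1, -0.2, 0.1]
gripper_width: 0.0002
5.8 [ 0.55441737 -0.1344202   0.06059385] [-0.07  0.54 -0.31]
```

```bash
python3 -m handwheel '[0,0,-0.05,0,0,0,0,0,-0.05,0,0,0]'; python3 st.py
```

```text
time_s: 6.0
tcp_pos: [0.5545, -0.1344, 0.0603]
eef_rot: [-179.9, 0.0, -76.0]
contact_force: [-0.0, 0.6, 2.0]
gripper_width: 0.0003
6.15 [ 0.55453741 -0.1344149   0.06030521] [2.73 1.39 2.27]
```

Key 2 makes contact at 60.3 mm, so it is up. Next is key 3.

```bash
python3 -m handwheel '[0,0,1,0,0,0,0.5,-2.1,1,0,0,0,1.05,-4.25,1,0,0,0,1.05,-4.25,0.35,0,0,0,1.05,-4.25,0.35,0,0,0,1.05,-4.25,0.35,0,0,0]'; python3 -m handwheel '[0,0,-0.1,0,0,0,0,0,-0.1,0,0,0]'; python3 -m handwheel '[0,0,-0.1,0,0,0,0,0,-0.1,0,0,0]'
```

```text
time_s: 6.75
tcp_pos: [0.5646, -0.1766, 0.0637]
eef_rot: [-180.0, 0.0, -76.0]
contact_force: [0.1, -0.1, -0.8]
gripper_width: 0.0004
time_s: 6.95
tcp_pos: [0.5646, -0.1761, 0.0629]
eef_rot: [-180.0, 0.0, -76.0]
contact_force: [0.4, 0.2, -0.2]
gripper_width: 0.0009
time_s: 7.15
tcp_pos: [0.5645, -0.1758, 0.0618]
eef_rot: [-180.0, 0.0, -76.0]
contact_force: [-0.3, -0.4, -0.3]
gripper_width: 0.0007
```

```bash
python3 -m handwheel '[0,-0.05,-0.1,0,0,0,0,-0.05,-0.1,0,0,0]'; python3 st.py; python3 -m handwheel '[0,0,-0.05,0,0,0,0,0,-0.05,0,0,0]'; python3 st.py
```

```text
time_s: 7.35
tcp_pos: [0.5645, -0.1763, 0.0607]
eef_rot: [-180.0, 0.1, -76.0]
contact_force: [0.4, 0.0, 0.2]
gripper_width: 0.0004
7.5 [ 0.56450148 -0.17630366  0.06081123] [ 0.71 -0.48  0.35]
time_s: 7.7
tcp_pos: [0.5646, -0.1764, 0.0604]
eef_rot: [-180.0, 0.0, -76.0]
contact_force: [1.0, 0.9, 1.0]
gripper_width: 0.0005
7.85 [ 0.56459877 -0.17634559  0.06037753] [0.47 0.65 0.44]
```

```bash
python3 -m handwheel '[0,0,-0.03,0,0,0,0,0,-0.03,0,0,0]'; python3 st.py
```

```text
time_s: 8.05
tcp_pos: [0.5646, -0.1763, 0.0602]
eef_rot: [-180.0, 0.0, -76.0]
contact_force: [-0.4, 0.1, 2.5]
gripper_width: 0.0002
8.2 [ 0.56461197 -0.17636919  0.06021261] [1.86 2.45 2.94]
```

Key 3 makes contact at 60.2 mm, so it is up too. Key 4 is next, and it should be felt at about 55 mm.

```bash
python3 -m handwheel '[0,0,1,0,0,0,0.5,-2.1,1,0,0,0,1.1,-4.25,1,0,0,0,1.1,-4.25,0.35,0,0,0,1.1,-4.25,0.35,0,0,0,1.1,-4.25,0.35,0,0,0]'; python3 -m handwheel '[0,0,-0.1,0,0,0,0,0,-0.1,0,0,0]'; python3 -m handwheel '[0,0,-0.1,0,0,0,0,0,-0.1,0,0,0]'; python3 -m handwheel '[0,0,-0.1,0,0,0,0,0,-0.1,0,0,0]'; python3 st.py
```

```text
time_s: 8.8
tcp_pos: [0.5752, -0.2185, 0.0636]
eef_rot: [-180.0, 0.1, -76.0]
contact_force: [-0.5, -0.2, 0.5]
gripper_width: 0.0005
time_s: 9.0
tcp_pos: [0.5751, -0.2179, 0.0627]
eef_rot: [-180.0, 0.1, -76.0]
contact_force: [0.7, -0.3, -0.0]
gripper_width: 0.0002
time_s: 9.2
tcp_pos: [0.5751, -0.2176, 0.0617]
eef_rot: [-180.0, 0.1, -75.9]
contact_force: [-0.0, -0.5, -0.2]
gripper_width: 0.0005
time_s: 9.4
tcp_pos: [0.575, -0.2175, 0.0606]
eef_rot: [180.0, 0.1, -75.9]
contact_force: [-0.5, 0.2, 1.0]
gripper_width: 0.0005
9.55 [ 0.57504302 -0.21764722  0.06067567] [ 0.22 -0.19  0.41]
```

```bash
python3 -m handwheel '[0.05,-0.1,-0.05,0,0,0,0.05,-0.1,-0.05,0,0,0]'; python3 st.py;  python3 -m handwheel '[0,0,-0.03,0,0,0,0,0,-0.03,0,0,0]'; python3 st.py
```

```text
time_s: 9.75
tcp_pos: [0.5756, -0.2188, 0.0601]
eef_rot: [-180.0, 0.1, -75.9]
contact_force: [0.6, 0.5, -0.1]
gripper_width: 0.0005
9.9 [ 0.57552112 -0.21869834  0.06012769] [-0.23 -0.38  0.22]
time_s: 10.1
tcp_pos: [0.5755, -0.2187, 0.0598]
eef_rot: [180.0, 0.1, -75.9]
contact_force: [0.6, -0.0, -0.4]
gripper_width: 0.0006
10.25 [ 0.57553305 -0.21869278  0.05985103] [-0.11  0.55  0.74]
```

```bash
python3 -m handwheel '[0,0,-0.03,0,0,0,0,0,-0.03,0,0,0]'; python3 st.py
```

```text
time_s: 10.45
tcp_pos: [0.5755, -0.2187, 0.0595]
eef_rot: [-180.0, 0.1, -75.9]
contact_force: [-0.1, 0.6, -0.6]
gripper_width: 0.0009
10.6 [ 0.57554918 -0.21869468  0.05955479] [ 0.46  0.31 -0.48]
```

No contact at 59.5 mm, so key 4 is lower than the others. I'll keep going down to 55 mm.

```bash
for i in 1 2 3; do python3 -m handwheel '[0,0,-0.1,0,0,0,0,0,-0.1,0,0,0]' | grep -E 'tcp|force'; done; python3 st.py
```

```text
tcp_pos: [0.5754, -0.2186, 0.0584]
contact_force: [0.5, -0.3, 0.9]
tcp_pos: [0.5753, -0.2186, 0.0572]
contact_force: [0.5, -0.4, 0.8]
tcp_pos: [0.5752, -0.2186, 0.056]
contact_force: [-0.0, 0.0, 0.4]
11.35 [ 0.57531532 -0.21861257  0.05619119] [ 0.2  -0.13  0.08]
```

```bash
python3 -m handwheel '[0,0,-0.05,0,0,0,0,0,-0.05,0,0,0]' | grep -E 'tcp|force'; python3 st.py
```

```text
tcp_pos: [0.5753, -0.2186, 0.0556]
contact_force: [0.5, -0.0, 0.0]
11.7 [ 0.57534073 -0.21864789  0.05569447] [ 0.13 -0.86  0.17]
```

```bash
python3 -m handwheel '[0,0,-0.03,0,0,0,0,0,-0.03,0,0,0]' | grep -E 'tcp|force'; python3 st.py
```

```text
tcp_pos: [0.5753, -0.2186, 0.0554]
contact_force: [0.9, 0.1, 0.3]
12.05 [ 0.57537142 -0.21866337  0.05544691] [-0.25  0.61  0.65]
```

```bash
python3 -m handwheel '[0,0,-0.03,0,0,0,0,0,-0.03,0,0,0]' | grep -E 'tcp|force'; python3 st.py
```

```text
tcp_pos: [0.5754, -0.2187, 0.0554]
contact_force: [-0.8, -0.1, 2.7]
12.4 [ 0.57537374 -0.2186608   0.05532022] [2.18 3.6  3.85]
```

Key 4 stops firmly at 55.3 mm under about 3 N, so it is the latched one. I'll lift off, then press it right down.

```bash
python3 -m handwheel '[0,0,0.6,0,0,0,0,0,0.6,0,0,0,0,0,0.6,0,0,0]'; python3 st.py;  python3 -m handwheel '[0,0,-0.4,0,0,0,0,0,-0.7,0,0,0,0,0,-0.9,0,0,0,0,0,-1.1,0,0,0,0,0,-1.1,0,0,0]'; python3 st.py
```

```text
time_s: 12.7
tcp_pos: [0.5755, -0.2186, 0.0615]
eef_rot: [-180.0, 0.1, -75.9]
contact_force: [0.0, -0.6, 0.6]
gripper_width: 0.0004
12.85 [ 0.57526782 -0.21864286  0.06115973] [-0.47  0.63 -0.53]
time_s: 13.35
tcp_pos: [0.5754, -0.2186, 0.0513]
eef_rot: [180.0, 0.1, -75.9]
contact_force: [-2.9, 1.8, 12.6]
gripper_width: 0.0005
13.5 [ 0.57536312 -0.21865379  0.05126665] [11.73 12.3  12.43]
```

It's at the stop: 51.3 mm with 12.4 N. I'll let go.

```bash
python3 -m handwheel '[0,0,0.5,0,0,0,0,0,1.2,0,0,0,0,0,3,0,0,0,0,0,6,0,0,0,0,0,10,0,0,0,0,0,14,0,0,0,0,0,17,0,0,0]'; python3 -m handwheel '[-3,5,0,0,0,0,-6,9,0,0,0,0,-9,13,0,0,0,0,-9,18,0,0,0,0,-9,22,0,0,0,0,-9,26,0,0,0,0,-9,26,0,0,0,0,-9,26,0,0,0,0]'
python3 - <<'E'
from h import *
import cv2
o=[]
for n,y,x in(("side",165,225),("scene",165,230)):
    im=viewer.capture(n)["img"][:,:,::-1]; o.append(cv2.resize(im[y:y+110,x:x+180],None,fx=2.2,fy=2.2,interpolation=cv2.INTER_CUBIC))
cv2.imwrite("pics/end.png",np.vstack([np.hstack(o)]+[np.hstack([cv2.resize(cv2.imread(f"pics/{n}0.png")[y:y+110,x:x+180],None,fx=2.2,fy=2.2,interpolation=cv2.INTER_CUBIC) for n,y,x in(("side",165,225),("scene",165,230))])]))
E
```

```text
time_s: 14.2
tcp_pos: [0.5757, -0.2188, 0.2238]
eef_rot: [-179.9, 0.0, -75.9]
contact_force: [0.5, -1.2, -0.0]
gripper_width: 0.0006
time_s: 15.0
tcp_pos: [0.4855, 0.042, 0.2237]
eef_rot: [-179.9, 0.0, -75.8]
contact_force: [0.6, -0.4, 0.1]
gripper_width: 0.0008
```

View pics/end.png

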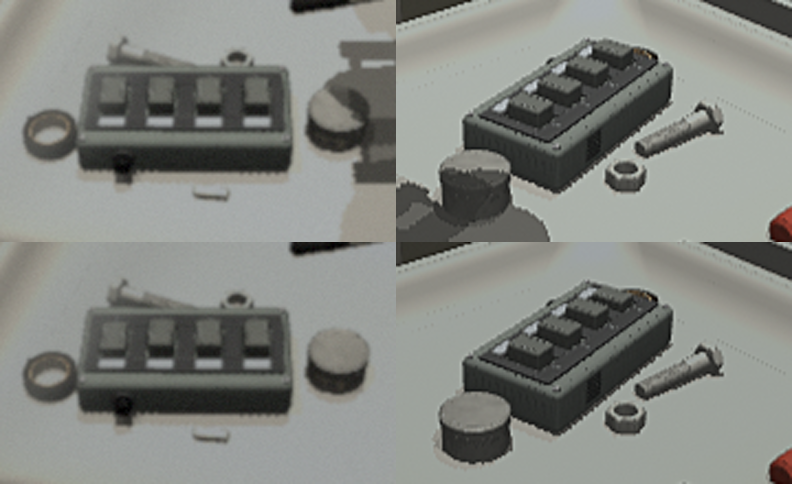

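The top row is after the press and the bottom row is before it. Key 4, at (112,95) in side and (612,55) in scene, now stands level with the other three. Tin, tape, nut, bolt and chalk are all where they were.

```bash
python3 -c "
from plant import r
r.close_job()"
```

```text
the job is handed in; nothing more can be done
```

The latched key was key 4, the rightmost. It has been released, all four keys now stand up, and the job is handed in at about 15 s.

- **Tapping:** I tapped the keys from left to right with the fingers shut. Keys 1, 2 and 3 made contact at 60.0, 60.3 and 60.2 mm at about 2–3 N. That is the height of a key that is up. Key 4 stood firm only at 55.3 mm, with single readings up to 3.9 N, so it was the latched one.
- **Press:** I lifted off key 4, pressed it to its stop (51.3 mm, about 12 N), let go and moved the arm clear.
- **Last checks:** In the final side and scene pictures, all four keys stand level. The tin, tape roll, nut, bolt and chalk look the same as in the first pictures. The force readings show the robot touching nothing.
- **What disagreed:** In the first camera fit of the box, some corner points were off by up to about 3.5 pixels. The wrist-camera key positions agreed with that fit to within about 3 mm, and the contact heights read 0 to 0.3 mm above the stated ones. I did not tap the keys again after the release, so the final key heights are confirmed by picture only.

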